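# Third hand at the stencil press

### The arm

A 7-joint arm with a two-finger parallel gripper is mounted at the origin on the work surface. World frame = base frame: x ahead of the robot, y to its left, z up, the work surface at z = 0. Lengths are in m, angles in rad, forces in N, time in s.
With the tool pointing down it reaches from about 0.4 to 0.875 m from the base axis. Payload 19.3 kg.
Tool frame: the origin (TCP) lies midway between the tips of the shut fingers; the grasp point (between the pads) lies 19 mm behind it; z points along the fingers, y is the line along which they close (so a half turn about z gives the same grasp; the last joint's range is limited). The gripper opens to 85 mm and grips with 20 to 120 N. Pads are 22 mm wide; open, the fingers measure 114 mm over their backs; the gripper's body (76 mm by 85 mm) begins 54 mm behind the grasp point. The pads swing forward as they close: fully open they stand 13 mm farther back than shut.
Start: joints at [-1.374, 0.521, -0.036, 1.599, 0.021, 1.021, -0.113], TCP at [0.165, 0.603, 0.204] pointing down, gripper open.
Joint ranges: [-2.91, 2.91], [-0.3, 2.13], [-1.5, 1.42], [0.17, 2.43], [-1.26, 4.41], [0.16, 1.93], [-2.52, 2.52]. Speed limits (rad/s): [1.89, 1.89, 2.39, 2.39, 3.01, 3.01, 3.01].

### API

Orientations are given as [roll, pitch, yaw] about the fixed x, y, z axes, in that order (R = Rz(yaw) Ry(pitch) Rx(roll)).
In Python, from workcell import * gives the robot as it stands. The module is installed in compiled form; this text tells all that it offers.
- The arm moves only by the tool play_rows, never from a script. Its argument "deltas" is a list of rows, each a list of 7 numbers: the shift along the tool's x, y, z in units of 500 mm (1.0 is 500 mm), then the turn, a rotation vector about the tool's x, y, z in units of 120 degrees (1.0 is 120 degrees), then the closure, from 0 (fully open) to 1 (shut). A call has 1 to 10 rows; each row is the pose to reach, as a shift and turn from the pose commanded when the call began, along the tool's axes at that moment; what a row does not reach only later rows make up. A row lasts 1/10 s, in which the tool goes at most 50 mm and 8.59 degrees, less where a joint would pass 70% of its speed; a pose out of reach is approached as far as the arm can. A call with a number of a shift or a turn outside -1 to 1 is refused whole. A call with a gripper value outside its range is refused whole. The fingers move at their own pace and stop on an object; "newtons" is the grip in N (left out, the last holds). Time passes only in rows, so rows that repeat a pose let the fingers close. It gives the time, the measured TCP pose, the force, the opening and the grip force at its end, in the units of the state.
- observe(): the state, without advancing time (a new reading comes with each control period).
- grab_frame(name): name is "side" or "top"; returns the picture (384x512x3 uint8, red, green, blue); there is no depth.
- get_calibration(name): a dict with "fovy" (degrees; the focal length in pixels is half the picture's height over the tangent of half this angle, whatever the lens; pixels are square), "cx", "cy" (the principal point, pixels), "k1" (the pictures are not rectified: a ray, as slopes to the right and down, at radius r is drawn at 1 + k1 r^2 times it, then the intrinsics apply), "xyz" and "rotation" of the camera in the world. Camera axes: x right, y down, z forward; pixel columns grow to the right and rows downward; lengths in m; the calibration is good to about 2 mm. A picture is of the moment at which its call begins. get_calibration takes no time and is no camera call.
- job_done(): hands the job in; it is judged then, once.
The state is a dict: "clock": time; "qpos": joint angles; "qd": joint speeds; "joint_efforts": joint torques, N m; "position": TCP position; "tool_rot": TCP orientation; "force": force on the tool from outside, world axes, zero at the start; "moment": the same for the moment, N m; "grip_width": finger opening in m; "finger_force": force on a finger pad.
Only numpy, scipy, OpenCV 4.12 (cv2) and the standard library are available. Lean on these libraries where they do the work, as an engineer would, in place of code of your own. Each camera call takes 0.05 s, during which the arm holds its last target. There are 200 camera calls.

### The job

Lift the dark wooden guide block off its hook and stand it on the press board, between the two pencil marks, its long side flush against the left bar of the stencil frame. Then be the third hand: keep hold of it and press it squarely against the frame with a steady push of about 10 newtons, so that a colleague can drive the screws, and finish while still holding and pressing it. Do not shove the frame well out of place, and leave everything else in the workshop as it is.

Things in the scene. Friction and masses are not known exactly. Their poses are not given: they have to be found in the camera images.
- guide_block: Dark wood block, 110 mm long (x), 24 thick (y), 60 high (z, up), about 120 g; origin at its centre. Hangs upright by a 29 mm round hole through its thickness at mid-length, centred 8 mm above the origin. Grip it from above across the 24 mm, 20 to 45 mm from mid-length, either side of the hole, in its top 35 mm (the frame's bar will stand beside its foot). Ends alike, sides alike.
- hook_stand: Fixed pale wooden stand, origin on the bench below the bar's front face, the hooks point along -x. Bar along y, 360 mm long, top 223 mm high. Hooks at y = -95, 0, 95 mm: level rod 7 mm thick, axis 205 mm high, bent up at x = -85 mm, tip top 220 mm high. The block hangs at x = -55 mm on any of the three: raise it 16 mm (11 to 22), then draw it 60 mm or more along -x, off the hook.
- place (a point): Spot for the block: on the press board's top (18 mm above the bench), half-way between the two pencil marks (black lines 130 mm apart) and 12 mm out from the frame's left bar at rest: the block's underside centre comes here as it just touches the bar. x runs along the bar towards the hinge clamps, y out from the frame (push along -y), z up. The board is free 115 mm out from the bar.
- stencil_frame: Wooden frame 320 x 220 mm round a vermilion stencil plate; bars 30 mm wide, tops 21 mm above the board; two hinge clamps at the far end, 46 mm high, from 190 mm along x. Origin: outer face of the left bar, half-way between the marks, at board level; axes as place. It has sprung side play on the hinge pins: it gives along y 1 mm for every 3 N and springs back.
- dye_pot_a: White lidded dye pot, green lid, 64 mm wide, 75 mm high, loose on the bench; origin at its foot. Leave alone.
- dye_pot_b: White lidded dye pot, orange lid, 68 mm wide, 85 mm high, loose on the bench; origin at its foot. Leave alone.
- tape_roll: Roll of pale masking tape, 90 mm wide, 24 mm high, lying on the bench; origin under its centre. Leave alone.
- screwdriver: Screwdriver with red handle lying on the bench, origin under it. Leave alone.
- screw_tray: Small blue tray of brass screws, 100 x 75 x 25 mm, on the bench; origin under its centre. Leave alone.
- flat_brush: Flat dye brush hanging by a brass eye on another hook, 36 mm wide, 135 mm long, origin at the eye. Leave hanging.
- squeegee: Small hand squeegee hanging by a brass eye on another hook, 36 mm wide, 95 mm long, origin at the eye. Leave hanging.

How it is judged:
By the outcome, as a careful person would: the job done as asked, in the order asked, and still so for the second after the job is handed in, while the arm keeps its last pose, push and grip.
It also fails if it takes over 51 s, if anything falls off the work surface, if the arm or the gripper's body presses on something with over 40 N, if the wrist force passes 120 N, or if a joint passes its speed limit or range.

## Working session

There is one attempt and no reset: what is moved stays moved. The work goes in short steps, Python scripts to look and compute and a tool call to move; the robot and the scene stay as the last step left them, time stands still between calls to the robot, and variables do not carry over. Pictures are saved under pics/ and viewed, at most 10 in all, crops included, and the job is handed in when it is done.

Besides the shell and the picture viewer there is one more tool, called after "Request:" as name(argument=value, ...) on one line, values as JSON. play_rows: Moves the arm, as the interface text tells. Its arguments: {"type":"object","properties":{"deltas":{"type":"array"},"newtons":{"type":"number"}},"required":["deltas"]}

```bash
mkdir -p pics; ls
python3 - <<'E'
from workcell import *
import cv2
print(observe())
for n in("side","top"):
    c=get_calibration(n);print(n,c)
    cv2.imwrite(f"pics/{n}0.png",cv2.cvtColor(grab_frame(n),cv2.COLOR_RGB2BGR))
E
```

```text
pics
{'clock': 0.0, 'qpos': array([-1.3742038 ,  0.52198078, -0.03636965,  1.60001887,  0.02120494,
        1.02109141, -0.11284419]), 'qd': array([-5.76077263e-04, -2.38019749e-04,  1.55339567e-03, -1.51640755e-03,
        1.94227384e-03,  4.33895680e-06, -9.88318287e-04]), 'joint_efforts': array([ 8.35201754e-04, -9.27099681e+01,  1.98067591e+00, -3.69935524e+01,
        1.80401676e-02,  8.22871778e-03,  1.65792602e-05]), 'position': array([0.16469144, 0.60252571, 0.20374209]), 'tool_rot': array([-3.14048111e+00,  6.30304317e-05,  2.87478542e+00]), 'force': array([ 0.36953411,  0.91080034, -0.47855035]), 'moment': array([ 0.01269135,  0.01323711, -0.04086827]), 'finger_force': 0.0, 'grip_width': 0.08575233096340118}
side {'fovy': 48.97703349364986, 'cx': 250.6458971428747, 'cy': 196.21292449268265, 'k1': -0.1266467812262706, 'xyz': array([ 0.08193765, -1.13610449,  1.16552351]), 'rotation': array([-2.31651073,  0.01248973, -0.34362291])}
top {'fovy': 45.72336821838594, 'cx': 260.5778219534435, 'cy': 190.30703841449733, 'k1': -0.09520796508955531, 'xyz': array([ 0.21307518, -0.08381536,  1.37356921]), 'rotation': array([-2.94927447e+00,  2.63272327e-03, -1.59880282e+00])}
```

View pics/side0.png

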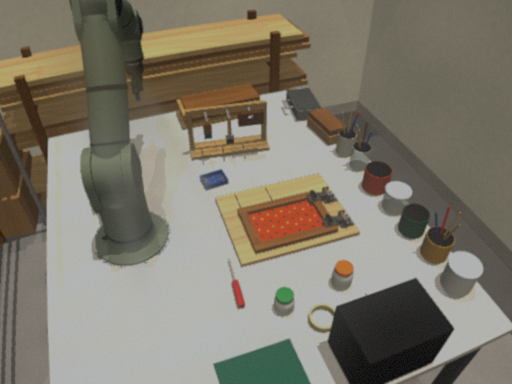

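View pics/top0.png

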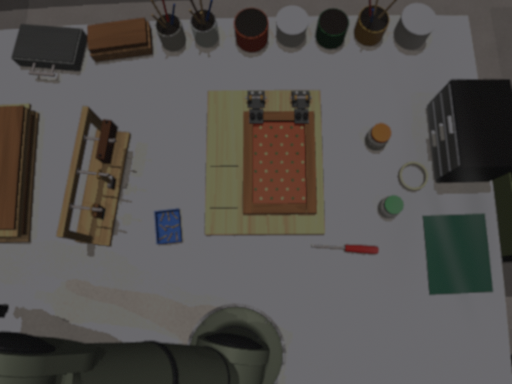

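The side view shows the stand with hooks at (185-270, 100-155), and the frame and board around (285, 220). In the top view, the stand is at cols 60-130, rows 110-245. The dark block hangs on its farthest hook at (106, 140), the board is at (205-325, 90-235), and the pencil marks are at rows 166 and 208. I'll enlarge these areas.

```bash
cat > h.py <<'E'
import numpy as np, cv2
from workcell import *
from scipy.spatial.transform import Rotation as R
def K(c): 
    f=192/np.tan(np.radians(c["fovy"]/2)); return np.array([[f,0,c["cx"]],[0,f,c["cy"]],[0,0,1.]]),np.array([c["k1"],0,0,0.])
def rot(c):
    return R.from_euler("xyz",c["rotation"]).as_matrix()
def ray(n,uv):
    c=get_calibration(n);k,d=K(c)
    p=cv2.undistortPoints(np.array(uv,float).reshape(-1,1,2),k,d)[:,0]
    return c["xyz"],np.c_[p,np.ones(len(p))]@rot(c).T
def onz(n,uv,z):
    o,d=ray(n,uv); return o+d*((z-o[2])/d[:,2])[:,None]
def proj(n,P):
    c=get_calibration(n);k,d=K(c);M=rot(c).T
    return cv2.projectPoints(np.array(P,float).reshape(-1,1,3),cv2.Rodrigues(M)[0],-M@c["xyz"],k,d)[0][:,0]
E
python3 - <<'E'
from h import *
t=cv2.imread("pics/top0.png");s=cv2.imread("pics/side0.png")
g=lambda a:(255*(a/255.)**.6).astype('uint8')
def crop(a,x,y,w,h,k): return cv2.resize(g(a[y:y+h,x:x+w]),None,fx=k,fy=k,interpolation=cv2.INTER_CUBIC)
A=crop(t,50,100,100,150,4);B=crop(t,200,100,100,150,4)
cv2.imwrite("pics/c1.png",np.hstack([A,B]))
cv2.imwrite("pics/c2.png",np.vstack([crop(s,170,80,133,80,6)[:480,:798]]))
print(onz("top",[[205,90],[323,90],[324,234],[205,234]],.018).round(3))
print(onz("side",[[218,209],[317,177],[356,230],[247,258]],.018).round(3))
E
```

```text
[[ 0.808  0.08   0.018]
 [ 0.797 -0.296  0.018]
 [ 0.339 -0.273  0.018]
 [ 0.349  0.082  0.018]]
[[ 0.343  0.014  0.018]
 [ 0.79   0.053  0.018]
 [ 0.791 -0.272  0.018]
 [ 0.369 -0.255  0.018]]
```

View pics/c1.png

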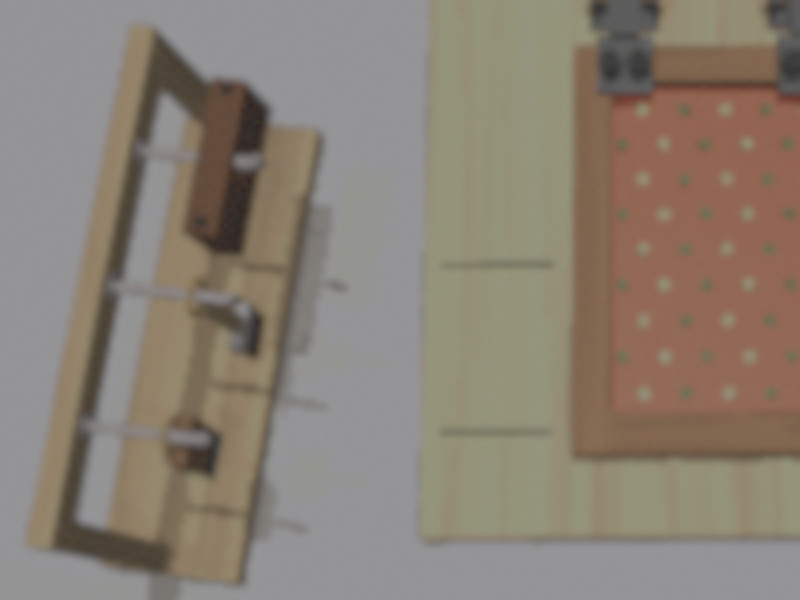

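View pics/c2.png

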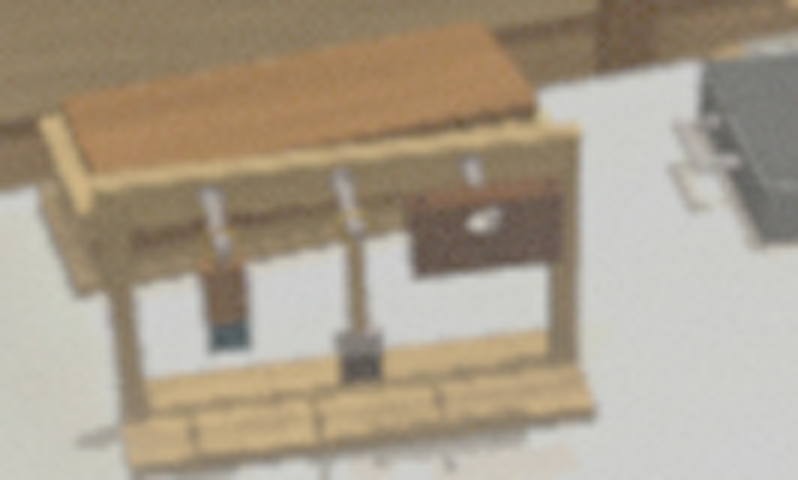

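Both enlargements are clear. In c1 (4x, offset 50,100 / 200,100):
- The block's top face runs from (225,85) to (210,235).
- Marks are at crop rows 265 and 432, cols 440-552.
- The left bar's outer edge is at col 574.

In c2 (6x, offset 170,80), the block's front face is (410-560, 190-275). The two views disagree on the board, so I'll check the calibration convention against known sizes.

Run:
```python
from h import *
for n in("side","top"): print(n,proj(n,[[0,0,0],[.165,.603,.204],[0.1,0,0]]).round(0), rot(get_calibration(n)).round(2).tolist())
T=lambda x,y,ox:[ox+x/4,100+y/4]
m=onz("top",[T(442-400,265,200),T(552-400,264,200),T(440-400,433,200),T(550-400,432,200)],.018);print(m.round(4), np.linalg.norm(m[0]-m[2]))
b=onz("top",[T(575-400,48,200),T(573-400,457,200)],.039);print("bar",b.round(4),np.linalg.norm(b[0]-b[1]))
B=onz("top",[T(140,28,50),T(38,545,50)],.223);print("hookbar",B.round(4),np.linalg.norm(B[0]-B[1]))
```

```text
side [[132. 237.]
 [141. 104.]
 [158. 230.]] [[0.94, -0.24, 0.24], [-0.34, -0.64, 0.69], [-0.01, -0.73, -0.68]]
top [[235. 353.]
 [ -2. 302.]
 [234. 318.]] [[-0.03, -0.98, 0.19], [-1.0, 0.03, -0.0], [-0.0, -0.19, -0.98]]
[[ 0.5566  0.0639  0.018 ]
 [ 0.5549 -0.0206  0.018 ]
 [ 0.4263  0.0663  0.018 ]
 [ 0.4248 -0.0166  0.018 ]] 0.13034337381581917
bar [[ 0.7216 -0.0424  0.039 ]
 [ 0.4023 -0.0343  0.039 ]] 0.3193620109563333
hookbar [[0.6818 0.3843 0.223 ]
 [0.3312 0.4347 0.223 ]] 0.3541084756631124
```

Run:
```python
from h import *
g=lambda a:(255*(a/255.)**.6).astype('uint8')
s=cv2.imread("pics/side0.png")
P=[[.808,.08,.018],[.797,-.296,.018],[.339,-.273,.018],[.349,.082,.018],[.7216,-.0424,.039],[.4023,-.0343,.039],[.6818,.3843,.223],[.3312,.4347,.223]]
for p in proj("side",P): cv2.drawMarker(s,tuple(int(round(v)) for v in p),(255,255,0),0,5)
cv2.imwrite("pics/c3.png",cv2.resize(s[80:270,170:370],None,fx=3.1,fy=3.1,interpolation=cv2.INTER_CUBIC))
t=cv2.imread("pics/top0.png")
```

```text
(no output)
```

View pics/c3.png

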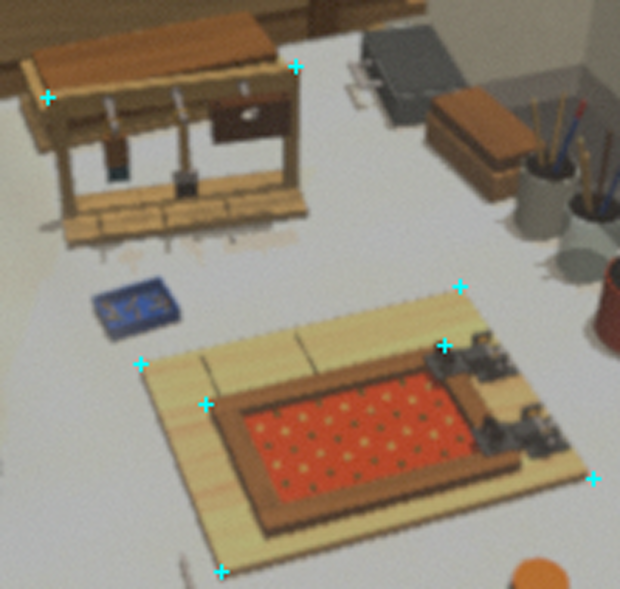

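The top-view corners project to within about 2 px of the real corners in the side view: board crop corner (141,363), frame corner (206,405). So the calibration convention is right. Next I'll get the block pose from both views.

Run:
```python
from h import *
T=lambda x,y:[50+x/4-.4,100+y/4-.4]
c=onz("top",[T(208,82),T(244,85),T(220,238),T(190,232)],.216);print(c.round(4))
c=c[:,:2];print("len",np.linalg.norm(c[0]-c[3]),np.linalg.norm(c[1]-c[2]),"thick",np.linalg.norm(c[0]-c[1]),np.linalg.norm(c[2]-c[3]),"ctr",c.mean(0),"ang",np.degrees(np.arctan2(*(c[0]+c[1]-c[2]-c[3])[::-1])))
S=lambda x,y:[170+x/6-.4,80+y/6-.4]
# front-face: intersect side rays with vertical plane is degenerate-safe: use known heights
print(onz("side",[S(411,197),S(561,190)],.216).round(4),onz("side",[S(414,277),S(560,263)],.156).round(4))
# bar front edge/top + base for stand angle
B=onz("top",[T(155,30),T(55,548)],.223);print("bar front",B.round(4),np.degrees(np.arctan2(*(B[0]-B[1])[1::-1])))
M=B.mean(0)[:2];a=(B[0]-B[1])[:2];a/=np.linalg.norm(a);n=np.array([a[1],-a[0]]);print("pred block",M+95*a/1e3+55*n/1e3)
for z,q in((.02,[[0,235],[38,112]]),(.15,[[0,235],[38,112]])):print(onz("top",q,z).round(3))
```

```text
[[0.6447 0.3385 0.216 ]
 [0.6416 0.3134 0.216 ]
 [0.5348 0.3252 0.216 ]
 [0.5397 0.3458 0.216 ]]
len 0.105312709798346 0.1073842206598682 thick 0.02528448375485175 0.021219404138851403 ctr [0.5901873  0.33074887] ang -5.140308347167378
[[0.5443 0.3501 0.216 ]
 [0.6472 0.321  0.216 ]] [[0.541  0.3391 0.156 ]
 [0.6461 0.3189 0.156 ]]
bar front [[0.681  0.3749 0.223 ]
 [0.3301 0.4243 0.223 ]] -8.011458524335923
pred block [0.59200088 0.33191525]
[[0.359 0.719 0.02 ]
 [0.755 0.623 0.02 ]]
[[0.345 0.642 0.15 ]
 [0.703 0.555 0.15 ]]
```

```bash
cat >> h.py <<'E'
def go(pos,yaw,frm=None):
    "tool-axis deltas in move units from the present (or given) pose"
    o=observe(); p,r=(o["position"],o["tool_rot"]) if frm is None else frm
    A=R.from_euler("xyz",r); B=R.from_euler("xyz",[np.pi,0,yaw])
    return np.r_[A.inv().apply(np.array(pos)-p)/.5,(A.inv()*B).as_rotvec()/np.radians(120)].round(4).tolist()
E
python3 - <<'E'
from h import *
y=3.002
for p in([.165,.60,.36],[.35,.42,.36],[.561,.336,.30],[.561,.336,.184]):print(go(p,y))
E
```

```text
[-0.0019, -0.0051, -0.3124, -0.0005, 0.0, -0.0607]
[-0.4537, -0.2549, -0.3122, -0.0005, 0.0, -0.0607]
[-0.9051, -0.3056, -0.1921, -0.0005, 0.0, -0.0607]
[-0.9051, -0.3053, 0.0399, -0.0005, 0.0, -0.0607]
```

Request:
play_rows(deltas=[[0, 0, -0.1, 0, 0, -0.02, 0.2], [0, 0, -0.2, 0, 0, -0.04, 0.4], [0, 0, -0.31, 0, 0, -0.06, 0.45], [-0.1, -0.05, -0.31, 0, 0, -0.061, 0.45], [-0.19, -0.1, -0.31, 0, 0, -0.061, 0.45], [-0.28, -0.15, -0.31, 0, 0, -0.061, 0.45], [-0.37, -0.2, -0.31, 0, 0, -0.061, 0.45], [-0.454, -0.255, -0.31, 0, 0, -0.061, 0.45], [-0.55, -0.27, -0.31, 0, 0, -0.061, 0.45], [-0.65, -0.28, -0.31, 0, 0, -0.061, 0.45]], newtons=30)

```text
clock: 1.1
position: [0.4345, 0.3836, 0.3598]
tool_rot: [3.141, 0.0, 3.002]
force: [-0.3, 1.1, 0.7]
grip_width: 0.0469
finger_force: 0.0
```

Run:
```python
from h import *
o=observe();print(o["position"],o["tool_rot"],o["grip_width"],o["force"])
y=3.002
for p in([.561,.336,.30],[.561,.336,.184]):print(go(p,y))
```

```text
[0.4345484  0.38360332 0.35981892] [3.14112912e+00 2.27879749e-04 3.00246515e+00] 0.04689759026103136 [-0.30478578  1.06037113  0.67089687]
[-0.2636, -0.0593, 0.1197, 0.0002, 0.0001, 0.0002]
[-0.2636, -0.0594, 0.3517, 0.0002, 0.0001, 0.0002]
```

Request:
play_rows(deltas=[[-0.09, -0.02, 0.04, 0, 0, 0, 0.45], [-0.18, -0.04, 0.08, 0, 0, 0, 0.45], [-0.264, -0.059, 0.12, 0, 0, 0, 0.45], [-0.264, -0.059, 0.12, 0, 0, 0, 0.45], [-0.264, -0.059, 0.12, 0, 0, 0, 0.45]])

```text
clock: 1.6
position: [0.5602, 0.3371, 0.2981]
tool_rot: [-3.14, -0.001, 3.001]
force: [-1.0, 0.3, 1.2]
grip_width: 0.0472
finger_force: 0.0
```

Run:
```python
from h import *
o=observe();print(o["position"],o["tool_rot"],o["grip_width"],o["force"])
print(go([.561,.336,.184],3.002))
g=lambda a:(255*(a/255.)**.6).astype('uint8')
t=cv2.cvtColor(grab_frame("top"),cv2.COLOR_RGB2BGR);s=cv2.cvtColor(grab_frame("side"),cv2.COLOR_RGB2BGR)
f=lambda a,x,y,w,h:cv2.resize(g(a[y:y+h,x:x+w]),(400,400),interpolation=cv2.INTER_CUBIC)
cv2.imwrite("pics/d.png",np.hstack([f(t,50,90,100,100),f(s,180,60,100,100)]))
```

```text
[0.56020081 0.33711543 0.29807192] [-3.14009485e+00 -1.46079944e-03  3.00090833e+00] 0.04724383402097721 [-0.99109835  0.30824579  1.16717738]
[-0.0022, -0.0016, 0.2281, -0.0007, -0.0007, -0.0005]
```

View pics/d.png

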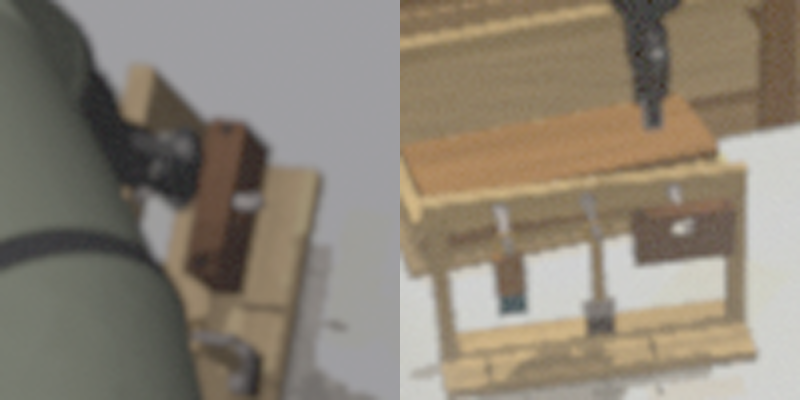

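The gripper is above the block's near half: fingertip at (652,125) in the right crop, block at (635-735, 205-260). Descending.

Request:
play_rows(deltas=[[-0.002, -0.002, 0.05, 0, 0, 0, 0.45], [-0.002, -0.002, 0.1, 0, 0, 0, 0.45], [-0.002, -0.002, 0.14, 0, 0, 0, 0.45], [-0.002, -0.002, 0.17, 0, 0, 0, 0.45], [-0.002, -0.002, 0.2, 0, 0, 0, 0.45], [-0.002, -0.002, 0.22, 0, 0, 0, 0.45], [-0.002, -0.002, 0.228, 0, 0, 0, 0.45], [-0.002, -0.002, 0.228, 0, 0, 0, 0.45], [-0.002, -0.002, 0.228, 0, 0, 0, 0.5], [-0.002, -0.002, 0.228, 0, 0, 0, 0.55]], newtons=30)

```text
clock: 2.7
position: [0.561, 0.337, 0.1861]
tool_rot: [3.141, 0.001, 3.002]
force: [-0.2, -0.1, 0.1]
grip_width: 0.0382
finger_force: 0.0
```

Run:
```python
from h import *
o=observe();print(o["position"],o["tool_rot"],o["grip_width"],o["force"])
g=lambda a:(255*(a/255.)**.6).astype('uint8')
t=cv2.cvtColor(grab_frame("top"),cv2.COLOR_RGB2BGR);s=cv2.cvtColor(grab_frame("side"),cv2.COLOR_RGB2BGR)
f=lambda a,x,y,w,h:cv2.resize(g(a[y:y+h,x:x+w]),(400,400),interpolation=cv2.INTER_CUBIC)
cv2.imwrite("pics/e.png",np.hstack([f(t,60,90,90,90),f(s,200,70,80,80)]))
```

```text
[0.56102567 0.33698754 0.1860578 ] [3.14084769e+00 7.88101423e-04 3.00249231e+00] 0.03815663303712647 [-0.19529486 -0.08122884  0.11341979]
```

View pics/e.png

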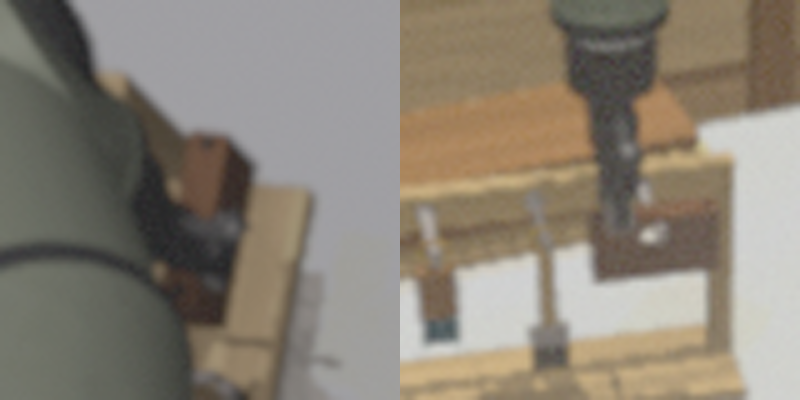

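The finger straddles the block about 31 mm left of the hole: finger at (620,225), hole at (655,235). Closing.

Request:
play_rows(deltas=[[0, 0, 0, 0, 0, 0, 0.65], [0, 0, 0, 0, 0, 0, 0.75], [0, 0, 0, 0, 0, 0, 0.85], [0, 0, 0, 0, 0, 0, 1], [0, 0, 0, 0, 0, 0, 1], [0, 0, 0, 0, 0, 0, 1]], newtons=60)

```text
clock: 3.4
position: [0.5608, 0.3368, 0.1853]
tool_rot: [3.142, 0.0, 3.003]
force: [-1.2, -0.0, 2.5]
grip_width: 0.0206
finger_force: 58.6
```

Request:
play_rows(deltas=[[0, 0, -0.008, 0, 0, 0, 1], [0, 0, -0.016, 0, 0, 0, 1], [0, 0, -0.024, 0, 0, 0, 1], [0, 0, -0.032, 0, 0, 0, 1], [0, 0, -0.032, 0, 0, 0, 1], [0, 0, -0.032, 0, 0, 0, 1]])

```text
clock: 4.0
position: [0.5607, 0.3368, 0.2013]
tool_rot: [3.142, 0.0, 3.003]
force: [0.2, -0.8, -1.1]
grip_width: 0.0208
finger_force: 58.7
```

Request:
play_rows(deltas=[[0, -0.02, 0, 0, 0, 0, 1], [0, -0.04, 0, 0, 0, 0, 1], [0, -0.06, 0, 0, 0, 0, 1], [0, -0.08, 0, 0, 0, 0, 1], [0, -0.1, 0, 0, 0, 0, 1], [0, -0.12, 0, 0, 0, 0, 1], [0, -0.14, 0, 0, 0, 0, 1], [0, -0.16, 0, 0, 0, 0, 1], [0, -0.18, 0, 0, 0, 0, 1], [0, -0.2, 0, 0, 0, 0, 1]])

```text
clock: 5.0
position: [0.5468, 0.2369, 0.2013]
tool_rot: [-3.142, -0.0, 3.003]
force: [0.3, -0.0, -0.9]
grip_width: 0.021
finger_force: 58.7
```

Run:
```python
from h import *
o=observe();print(o["position"],o["tool_rot"],o["grip_width"],o["force"])
g=lambda a:(255*(a/255.)**.6).astype('uint8')
t=cv2.cvtColor(grab_frame("top"),cv2.COLOR_RGB2BGR);s=cv2.cvtColor(grab_frame("side"),cv2.COLOR_RGB2BGR)
cv2.imwrite("pics/tf.png",t);cv2.imwrite("pics/sf.png",s)
f=lambda a,x,y,w,h:cv2.resize(g(a[y:y+h,x:x+w]),(400,400),interpolation=cv2.INTER_CUBIC)
cv2.imwrite("pics/f.png",np.hstack([f(t,70,90,100,100),f(s,190,70,100,100)]))
```

```text
[0.54676577 0.23690137 0.20128702] [-3.14154201e+00 -1.80401234e-05  3.00250337e+00] 0.021047443021665804 [ 0.31146959 -0.00532905 -0.90238069]
```

View pics/f.png

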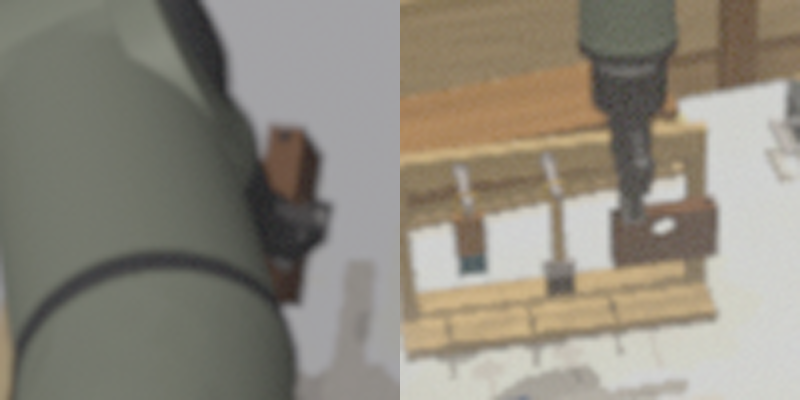

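The block is off the hook, gripped level: top-face far corners at (270,125) and (305,128), hole at (663,226). Now I'll work out the block's offset in the hand and refine the bar line and marks from the first top picture.

Run:
```python
from h import *
t=cv2.imread("pics/top0.png").astype(float)
def vedge(img,rows,c0,c1):
    pts=[]
    for r in rows:
        g=np.abs(np.diff(img[r,c0:c1])); k=int(np.argmax(g)); w=slice(max(k-2,0),k+3)
        pts.append([c0+.5+np.sum(np.arange(len(g))[w]*g[w])/g[w].sum(),r])
    return np.array(pts)
def line(P,n=""):
    for _ in range(3):
        k=np.polyfit(P[:,0],P[:,1],1);e=P[:,1]-np.polyval(k,P[:,0]);P=P[np.abs(e)<2.0*e.std()+1e-6]
    print(n,"ang",np.degrees(np.arctan(k[0])).round(2),"y(.49)",np.polyval(k,.49).round(4),"std",e.std().round(4),len(P));return k
sat=t[:,:,2]-t[:,:,0]; gb=t[:,:,1]
ks=cv2.GaussianBlur(gb,(1,3),0)
kb=line(onz("top",vedge(ks,range(116,210),236,250),.039),"bar outer")
line(onz("top",vedge(t[:,:,1],range(125,198),248,258),.034),"plate")
line(onz("top",vedge(sat,range(105,228),199,213),.018),"board left")
# marks: dark minimum by rows
m=[]
for r0,r1 in((160,172),(202,214)):
    for c in range(213,235):
        v=t[r0:r1,c].sum(1);d=np.clip(np.median(v)-v-15,0,None);m.append([c,r0+(np.arange(r1-r0)*d).sum()/d.sum()])
m=onz("top",m,.018);a,b=m[:22],m[22:]
print("marks",a.mean(0),b.mean(0),[np.degrees(np.arctan(np.polyfit(q[:,1],q[:,0],1)[0])).round(2) for q in(a,b)],np.linalg.norm(a.mean(0)-b.mean(0)))
q0=(a.mean(0)+b.mean(0))/2;print("mid",q0)
# block in hand
S=lambda x,y:[190+(x-400)/4-.375,70+y/4-.375];T=lambda x,y:[70+x/4-.375,90+y/4-.375]
p=observe()["position"];ax=np.array([.99,-.139,0]);ay=np.array([.139,.99,0])
for P in(onz("side",[S(612,210),S(716,199)],.232),onz("side",[S(615,266),S(716,254)],.172),onz("side",[S(663,226)],.21),onz("top",[T(270,125),T(305,128)],.232)):
    print([(round(float((q-p)@ax),4),round(float((q-p)@ay),4)) for q in P])
```

```text
bar outer ang -1.87 y(.49) -0.0331 std 0.0006 94
plate ang -1.07 y(.49) -0.0622 std 0.0009 58
board left ang -1.37 y(.49) 0.081 std 0.0002 107
marks [0.55720697 0.023939   0.018     ] [0.42728292 0.02553838 0.018     ] [np.float64(0.91), np.float64(1.61)] 0.12993389203569347
mid [0.49224494 0.02473869 0.018     ]
[(-0.0183, 0.0091), (0.0892, 0.0059)]
[(-0.0191, -0.0036), (0.0875, -0.0052)]
[(0.0328, 0.0017)]
[(0.085, 0.0118), (0.0853, -0.012)]
```

Run:
```python
from h import *
for p in([.46,.012,.13],[.46,.012,.052]):print(go(p,3.117))
```

```text
[0.1095, -0.468, 0.1431, -0.0002, 0.0001, -0.0554]
[0.1095, -0.4679, 0.2991, -0.0002, 0.0001, -0.0554]
```

Request:
play_rows(deltas=[[0.012, -0.05, 0.0, 0, 0, 0, 1], [0.025, -0.11, 0.0, 0, 0, -0.01, 1], [0.04, -0.17, 0.02, 0, 0, -0.02, 1], [0.055, -0.23, 0.04, 0, 0, -0.03, 1], [0.07, -0.3, 0.07, 0, 0, -0.04, 1], [0.085, -0.36, 0.1, 0, 0, -0.05, 1], [0.1, -0.42, 0.13, 0, 0, -0.055, 1], [0.11, -0.468, 0.143, 0, 0, -0.055, 1], [0.11, -0.468, 0.17, 0, 0, -0.055, 1], [0.11, -0.468, 0.2, 0, 0, -0.055, 1]])

```text
clock: 6.1
position: [0.4604, 0.0133, 0.1012]
tool_rot: [3.141, 0.001, 3.117]
force: [0.2, 0.6, -1.1]
grip_width: 0.0209
finger_force: 58.8
```

Run:
```python
from h import *
o=observe();print(o["position"],o["tool_rot"],o["force"])
print(go([.46,.012,.052],3.117))
```

```text
[0.46042232 0.0132592  0.10124634] [3.14128592e+00 1.22276194e-03 3.11671569e+00] [ 0.22160873  0.55739184 -1.05516004]
[0.0009, -0.0026, 0.0985, 0.0001, 0.0006, -0.0001]
```

Request:
play_rows(deltas=[[0, 0, 0.03, 0, 0, 0, 1], [0, 0, 0.06, 0, 0, 0, 1], [0, 0, 0.08, 0, 0, 0, 1], [0, 0, 0.09, 0, 0, 0, 1], [0, 0, 0.094, 0, 0, 0, 1], [0, 0, 0.098, 0, 0, 0, 1], [0, 0, 0.098, 0, 0, 0, 1], [0, 0, 0.098, 0, 0, 0, 1]])

```text
clock: 6.9
position: [0.4602, 0.0137, 0.0526]
tool_rot: [3.141, 0.001, 3.118]
force: [0.1, 0.2, -0.4]
grip_width: 0.0211
finger_force: 58.8
```

Run:
```python
from h import *
o=observe();print(o["position"],o["tool_rot"],o["force"],o["moment"])
g=lambda a:(255*(a/255.)**.6).astype('uint8')
t=cv2.cvtColor(grab_frame("top"),cv2.COLOR_RGB2BGR);s=cv2.cvtColor(grab_frame("side"),cv2.COLOR_RGB2BGR)
cv2.imwrite("pics/tg.png",t);cv2.imwrite("pics/sg.png",s)
f=lambda a,x,y,w,h:cv2.resize(g(a[y:y+h,x:x+w]),(400,400),interpolation=cv2.INTER_CUBIC)
cv2.imwrite("pics/g.png",np.hstack([f(t,190,130,100,100),f(s,220,160,80,80)]))
```

```text
[0.460194   0.01365341 0.0526371 ] [3.14149758e+00 5.18003439e-04 3.11770440e+00] [ 0.11454308  0.21203892 -0.37223009] [ 0.01785823  0.02580126 -0.01591237]
```

View pics/g.png

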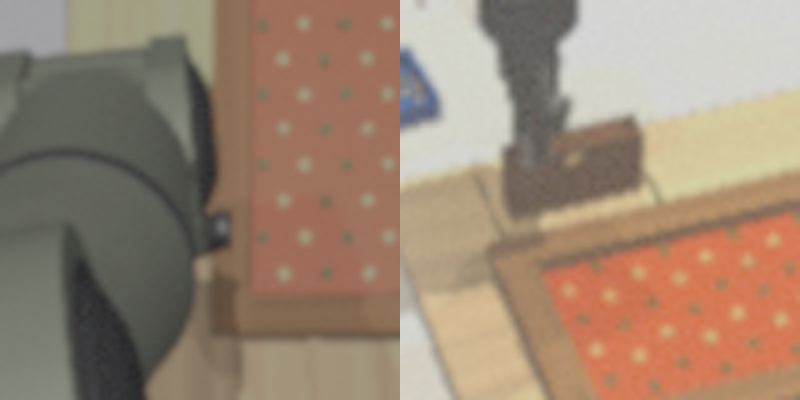

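The side crop shows the block upright between the marks, with lower front edge (513,216) to (641,188), left mark (475,172)-(505,225) and right mark (645,175)-(660,202). I'll check how centred it is.

Run:
```python
from h import *
S=lambda x,y:[220+(x-400)/5-.4,160+y/5-.4]
a=-.0244;ax=np.array([np.cos(a),np.sin(a),0]);ay=np.array([-np.sin(a),np.cos(a),0]);o=np.array([.4911,-.0331,.018])
F=lambda P:[((q-o)@ax*1e3).round(1).item().__str__()+","+((q-o)@ay*1e3).round(1).item().__str__() for q in P]
print("block low",F(onz("side",[S(513,216),S(641,188)],.0235)))
print("block top",F(onz("side",[S(504,153),S(636,119)],.0835)))
print("marks",F(onz("side",[S(475,172),S(505,225),S(645,175),S(660,202)],.018)))
print("bar corner",F(onz("side",[S(491,252)],.039)))
print("tcp",F([observe()["position"]]))
```

```text
block low ['-50.9,40.5', '55.1,38.1']
block top ['-53.8,49.2', '55.6,53.5']
marks ['-62.9,105.3', '-58.4,38.4', '65.5,57.0', '65.9,23.3']
bar corner ['-83.2,-7.6']
tcp ['-32.1,46.0']
```

Centred to about 1 mm. Now lowering to the board in fine steps.

Request:
play_rows(deltas=[[0, 0, 0.002, 0, 0, 0, 1], [0, 0, 0.004, 0, 0, 0, 1], [0, 0, 0.006, 0, 0, 0, 1], [0, 0, 0.008, 0, 0, 0, 1], [0, 0, 0.008, 0, 0, 0, 1]], newtons=60)

```text
clock: 7.5
position: [0.46, 0.0136, 0.0482]
tool_rot: [-3.142, -0.0, 3.118]
force: [-0.2, 0.9, -1.7]
grip_width: 0.0209
finger_force: 58.9
```

Request:
play_rows(deltas=[[0, 0, 0.001, 0, 0, 0, 1], [0, 0, 0.001, 0, 0, 0, 1]])

```text
clock: 7.7
position: [0.46, 0.0137, 0.048]
tool_rot: [3.142, 0.0, 3.118]
force: [-2.4, 0.8, 7.9]
grip_width: 0.0213
finger_force: 60.1
```

Request:
play_rows(deltas=[[0, 0, 0.001, 0, 0, 0, 1], [0, 0, 0.001, 0, 0, 0, 1]])

```text
clock: 7.9
position: [0.46, 0.0137, 0.0479]
tool_rot: [3.141, 0.0, 3.118]
force: [-5.4, 1.1, 21.1]
grip_width: 0.021
finger_force: 61.9
```

Request:
play_rows(deltas=[[0, 0, 0.001, 0, 0, 0, 1], [0, 0, 0.001, 0, 0, 0, 1]])

```text
clock: 8.1
position: [0.4601, 0.0137, 0.0478]
tool_rot: [3.141, 0.0, 3.118]
force: [-8.6, 0.6, 33.2]
grip_width: 0.021
finger_force: 63.7
```

Request:
play_rows(deltas=[[0, 0, -0.003, 0, 0, 0, 1], [0, -0.01, -0.003, 0, 0, 0, 1], [0, -0.02, -0.003, 0, 0, 0, 1], [0, -0.03, -0.003, 0, 0, 0, 1], [0, -0.04, -0.003, 0, 0, 0, 1], [0, -0.05, -0.003, 0, 0, 0, 1], [0, -0.055, -0.003, 0, 0, 0, 1], [0, -0.055, -0.003, 0, 0, 0, 1]])

```text
clock: 8.9
position: [0.4593, -0.0144, 0.0483]
tool_rot: [-3.141, -0.0, 3.117]
force: [-0.9, -0.2, -0.3]
grip_width: 0.0211
finger_force: 58.8
```

Request:
play_rows(deltas=[[0, -0.002, 0, 0, 0, 0, 1], [0, -0.004, 0, 0, 0, 0, 1], [0, -0.004, 0, 0, 0, 0, 1]])

```text
clock: 9.2
position: [0.4593, -0.0159, 0.0483]
tool_rot: [-3.142, 0.0, 3.118]
force: [0.4, 1.1, -1.1]
grip_width: 0.0211
finger_force: 58.8
```

Request:
play_rows(deltas=[[0, -0.002, 0, 0, 0, 0, 1], [0, -0.004, 0, 0, 0, 0, 1], [0, -0.004, 0, 0, 0, 0, 1]])

```text
clock: 9.5
position: [0.4592, -0.018, 0.0483]
tool_rot: [-3.142, -0.0, 3.118]
force: [0.6, 0.7, -1.2]
grip_width: 0.021
finger_force: 58.8
```

Request:
play_rows(deltas=[[0, -0.002, 0, 0, 0, 0, 1], [0, -0.004, 0, 0, 0, 0, 1], [0, -0.004, 0, 0, 0, 0, 1]])

```text
clock: 9.8
position: [0.4592, -0.0199, 0.0483]
tool_rot: [3.141, 0.0, 3.118]
force: [-0.0, 0.9, -0.5]
grip_width: 0.0207
finger_force: 58.9
```

Request:
play_rows(deltas=[[0, -0.001, 0, 0, 0, 0, 1], [0, -0.002, 0, 0, 0, 0, 1], [0, -0.002, 0, 0, 0, 0, 1]])

```text
clock: 10.1
position: [0.4592, -0.0207, 0.0484]
tool_rot: [3.141, 0.0, 3.118]
force: [-0.8, 2.7, 1.5]
grip_width: 0.0207
finger_force: 59.2
```

Request:
play_rows(deltas=[[0, -0.001, 0, 0, 0, 0, 1], [0, -0.002, 0, 0, 0, 0, 1], [0, -0.002, 0, 0, 0, 0, 1]])

```text
clock: 10.4
position: [0.4592, -0.0216, 0.0484]
tool_rot: [3.141, 0.0, 3.118]
force: [-0.9, 5.7, 2.1]
grip_width: 0.0206
finger_force: 59.4
```

Request:
play_rows(deltas=[[0, -0.001, 0, 0, 0, 0, 1], [0, -0.002, 0, 0, 0, 0, 1], [0, -0.002, 0, 0, 0, 0, 1]])

```text
clock: 10.7
position: [0.4592, -0.0224, 0.0484]
tool_rot: [3.141, 0.0, 3.118]
force: [-0.5, 6.7, 4.5]
grip_width: 0.021
finger_force: 59.5
```

Run:
```python
from h import *
o=observe();print(o["position"],o["tool_rot"],o["force"],o["moment"])
```

```text
[ 0.45923576 -0.02239437  0.04839979] [3.14106660e+00 1.74779295e-04 3.11805168e+00] [-0.53491804  6.74429972  4.53952928] [ 1.77172439  0.19055248 -0.02532895]
```

Contact is at the predicted spot and gives about 3 N/mm. The near-zero Mz suggests the near end carries more of the load, since even pressure would give about 0.03·Fy. I'll trim the yaw while watching the moment.

Request:
play_rows(deltas=[[0, 0, 0, 0, 0, 0.001, 1], [0, 0, 0, 0, 0, 0.002, 1], [0, 0, 0, 0, 0, 0.002, 1], [0, 0, 0, 0, 0, 0.002, 1]])

```text
clock: 11.1
position: [0.4593, -0.0223, 0.0484]
tool_rot: [3.141, 0.0, 3.114]
force: [-1.0, 7.2, 3.2]
grip_width: 0.0212
finger_force: 59.5
```

Run:
```python
from h import *
L=[]
for i in range(6):
    o=observe();L.append(np.r_[o["force"],o["moment"]]);grab_frame("top")
print(o["position"],o["tool_rot"][2],np.mean(L,0).round(3),np.std(L,0).round(3))
```

```text
[ 0.45928106 -0.02235018  0.04839656] 3.1139310394935036 [-0.906  7.25   3.371  1.814  0.138 -0.09 ] [0.373 0.373 0.137 0.034 0.02  0.028]
```

Request:
play_rows(deltas=[[0, 0, 0, 0, 0, 0.001, 1], [0, 0, 0, 0, 0, 0.002, 1], [0, 0, 0, 0, 0, 0.003, 1], [0, 0, 0, 0, 0, 0.004, 1], [0, 0, 0, 0, 0, 0.004, 1]])

```text
clock: 11.9
position: [0.4593, -0.0224, 0.0484]
tool_rot: [3.141, 0.0, 3.105]
force: [0.4, 6.0, 3.0]
grip_width: 0.0211
finger_force: 59.4
```

```bash
cat > m.py <<'E'
from h import *
L=[]
for i in range(8):
    o=observe();L.append(np.r_[o["force"],o["moment"]]);grab_frame("top")
print(o["clock"],o["position"],o["tool_rot"],np.mean(L,0).round(3))
E
python3 m.py
```

```text
12.25 [ 0.45934591 -0.02239168  0.04840071] [3.14110150e+00 3.73707964e-04 3.10554068e+00] [-0.018  6.455  2.776  1.717  0.032 -0.071]
```

Request:
play_rows(deltas=[[0, 0, 0, 0, 0, 0.001, 1], [0, 0, 0, 0, 0, 0.002, 1], [0, 0, 0, 0, 0, 0.003, 1], [0, 0, 0, 0, 0, 0.004, 1], [0, 0, 0, 0, 0, 0.004, 1]])

```text
clock: 12.8
position: [0.4593, -0.0224, 0.0484]
tool_rot: [3.141, 0.0, 3.097]
force: [-0.0, 6.0, 3.7]
grip_width: 0.0209
finger_force: 59.4
```

```bash
python3 m.py
```

```text
13.15 [ 0.45941094 -0.02240963  0.04840384] [3.14114745e+00 4.90597187e-04 3.09726898e+00] [ 2.990e-01  6.571e+00  2.696e+00  1.613e+00 -5.800e-02 -6.000e-03]
```

Request:
play_rows(deltas=[[0, 0.004, 0, 0, 0, 0, 1], [0, 0.008, 0, 0, 0, 0, 1], [0, 0.01, -0.0006, 0, 0, 0, 1], [0, 0.01, -0.0006, 0, 0, 0, 1], [0, 0.01, -0.0006, 0, 0, 0, 1]])

```text
clock: 13.7
position: [0.4593, -0.0181, 0.0486]
tool_rot: [-3.141, -0.0, 3.097]
force: [0.4, -0.1, -1.3]
grip_width: 0.0208
finger_force: 58.9
```

```bash
python3 m.py
```

```text
14.05 [ 0.45935516 -0.0179324   0.04861099] [-3.14154582e+00  2.94853071e-05  3.09671334e+00] [ 0.278 -0.052 -1.163 -0.013  0.033  0.029]
```

Request:
play_rows(deltas=[[0, -0.004, 0, 0, 0, 0, 1], [0, -0.008, 0, 0, 0, 0, 1], [0, -0.011, 0, 0, 0, 0, 1], [0, -0.012, 0, 0, 0, 0, 1], [0, -0.012, 0, 0, 0, 0, 1]])

```text
clock: 14.6
position: [0.4592, -0.0231, 0.0487]
tool_rot: [3.141, 0.0, 3.097]
force: [-0.3, 7.6, 2.4]
grip_width: 0.0211
finger_force: 59.5
```

```bash
python3 m.py
```

```text
14.95 [ 0.45924461 -0.02303748  0.04873731] [3.14066161e+00 2.45836339e-04 3.09755304e+00] [-1.050e+00  7.816e+00  2.733e+00  2.023e+00  1.780e-01  2.000e-03]
```

No meaningful bias, and the contact centre stays near the hand whatever the yaw. Either the block self-aligns in the grip or the near end touches first. I'll compare the block's edge angle with the bar's in side images, using the free-hanging picture as reference.

```bash
cat > ang.py <<'E'
from h import *
def hedge(img,P0,P1,n,half=4):
    "strongest edge along rows near the projected segment"
    a,b=proj("side",[P0,P1]);pts=[]
    for c in np.arange(np.ceil(min(a[0],b[0])),max(a[0],b[0])):
        r=a[1]+(b[1]-a[1])*(c-a[0])/(b[0]-a[0]);r0=int(round(r))-half
        g=np.abs(np.diff(img[r0:r0+2*half+1,int(c)]));k=int(g.argmax());w=np.arange(max(k-1,0),min(k+2,len(g)))
        pts.append([c,r0+.5+(w*g[w]).sum()/g[w].sum()])
    return np.array(pts)
def fit(img,P0,P1,name):
    q=onz("side",hedge(img,P0,P1,0),P0[2])
    for _ in range(4):
        k=np.polyfit(q[:,0],q[:,1],1);e=q[:,1]-np.polyval(k,q[:,0]);m=np.abs(e)<2*e.std()+1e-5
        if m.all():break
        q=q[m]
    print(name,"ang %.2f y(.49) %.4f sd %.4f n %d"%(np.degrees(np.arctan(k[0])),np.polyval(k,.49),e.std(),len(q)))
def run(im,zb,yb):
    # block back top edge (silhouette) at z=zb+60, centre y=yb
    fit(im[:,:,1],[.487,yb+.012,zb+.06],[.54,yb+.012-.001,zb+.06],"block top back")
    fit(im[:,:,1],[.487,yb-.012,zb+.06],[.54,yb-.012-.001,zb+.06],"block top front")
    fit(im[:,:,0]-im[:,:,1],[.44,-.0612,.034],[.67,-.0655,.034],"plate")
    fit(im[:,:,1],[.56,-.035,.039],[.67,-.0375,.039],"bar outer")
if __name__=="__main__":
    s=cv2.cvtColor(cv2.imread("pics/sg.png"),cv2.COLOR_BGR2RGB).astype(float);run(s,.0235,.0127)
    n=np.mean([grab_frame("side").astype(float) for _ in range(12)],0);np.save("now.npy",n);run(n,.018,-.024)
E
python3 ang.py
```

```text
block top back ang -1.84 y(.49) 0.0267 sd 0.0007 n 12
block top front ang 0.05 y(.49) 0.0187 sd 0.0017 n 11
plate ang -1.37 y(.49) -0.0692 sd 0.0006 n 40
bar outer ang -1.50 y(.49) -0.0300 sd 0.0008 n 25
block top back ang -1.74 y(.49) -0.0089 sd 0.0010 n 11
block top front ang 19.31 y(.49) -0.0361 sd 0.0085 n 13
plate ang -1.40 y(.49) -0.0718 sd 0.0004 n 45
bar outer ang -1.22 y(.49) -0.0332 sd 0.0008 n 25
```

The bar is at −1.4° (plate edge −1.37 and −1.40), and the block stayed at about −1.75° while the tool turned to −2.55°, so it self-aligns. I'll return the yaw to −1.4° and raise the push to 10 N.

Request:
play_rows(deltas=[[0, 0, 0, 0, 0, -0.002, 1], [0, 0, 0, 0, 0, -0.004, 1], [0, 0, 0, 0, 0, -0.006, 1], [0, -0.001, 0, 0, 0, -0.009, 1], [0, -0.001, 0, 0, 0, -0.009, 1], [0, -0.001, 0, 0, 0, -0.009, 1]])

```text
clock: 16.2
position: [0.4592, -0.0235, 0.0487]
tool_rot: [3.141, 0.0, 3.116]
force: [-1.4, 8.8, 2.4]
grip_width: 0.0209
finger_force: 59.4
```

```bash
python3 m.py
python3 - <<'E'
from ang import *
n=np.mean([grab_frame("side").astype(float) for _ in range(12)],0);run(n,.018,-.024)
E
```

```text
16.55 [ 0.45915472 -0.02347317  0.04871559] [3.14055427e+00 1.24294999e-04 3.11613016e+00] [-1.123  8.64   2.457  2.211  0.245 -0.195]
block top back ang -8.23 y(.49) -0.0036 sd 0.0049 n 13
block top front ang 19.67 y(.49) -0.0364 sd 0.0084 n 13
plate ang -1.54 y(.49) -0.0720 sd 0.0004 n 46
bar outer ang -1.28 y(.49) -0.0334 sd 0.0008 n 26
```

Mz now puts the contact right at the near end, while at yaw 3.097 it was well inside the face. So the turn did help. Turning back further to balance the moment.

Request:
play_rows(deltas=[[0, 0, 0, 0, 0, 0.003, 1], [0, 0, 0, 0, 0, 0.006, 1], [0, 0, 0, 0, 0, 0.009, 1], [0, -0.001, 0, 0, 0, 0.012, 1], [0, -0.001, 0, 0, 0, 0.014, 1], [0, -0.001, 0, 0, 0, 0.014, 1], [0, -0.001, 0, 0, 0, 0.014, 1]])

```text
clock: 17.9
position: [0.4592, -0.0238, 0.0487]
tool_rot: [3.14, 0.0, 3.088]
force: [-1.0, 9.2, 3.6]
grip_width: 0.0208
finger_force: 59.7
```

```bash
python3 m.py
```

```text
18.25 [ 0.45921257 -0.02378342  0.04873904] [3.14045581e+00 1.99541900e-04 3.08754453e+00] [-1.017  9.465  3.331  2.448  0.231  0.168]
```

Request:
play_rows(deltas=[[0, 0, 0, 0, 0, 0.002, 1], [0, -0.0004, 0, 0, 0, 0.004, 1], [0, -0.0004, 0, 0, 0, 0.005, 1], [0, -0.0004, 0, 0, 0, 0.005, 1], [0, -0.0004, 0, 0, 0, 0.005, 1]])

```text
clock: 18.8
position: [0.4592, -0.0239, 0.0487]
tool_rot: [3.14, 0.0, 3.077]
force: [-0.4, 9.2, 3.6]
grip_width: 0.021
finger_force: 60.0
```

```bash
python3 m.py
python3 - <<'E'
from h import *
a=np.mean([grab_frame("side").astype(float) for _ in range(4)],0)
g=lambda a:(255*(a/255.)**.6).astype('uint8')
c=cv2.resize(g(a[150:250,210:343,::-1]),None,fx=6,fy=6,interpolation=cv2.INTER_CUBIC)[:600]
cv2.imwrite("pics/z.png",c)
E
```

```text
19.15 [ 0.45919155 -0.02390091  0.04873953] [3.14041913e+00 1.68634244e-04 3.07739287e+00] [-0.955  9.661  3.169  2.536  0.215  0.339]
```

View pics/z.png

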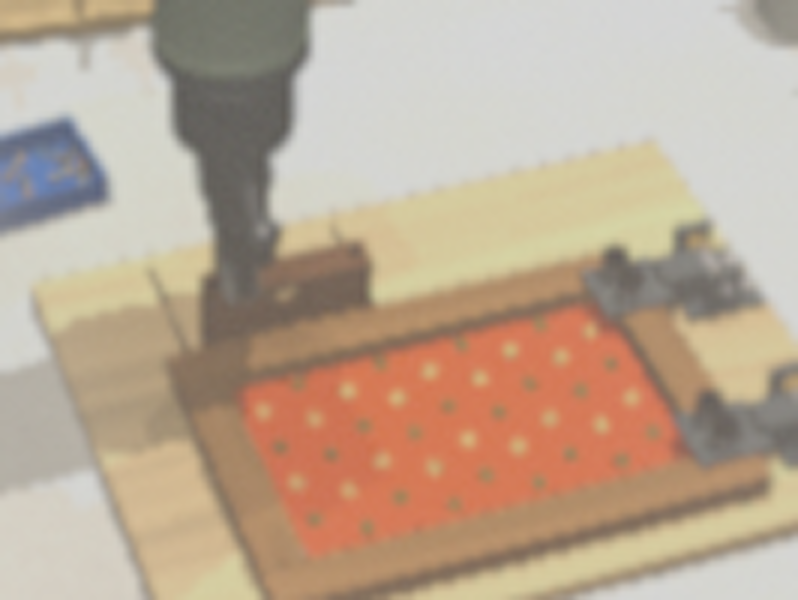

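The last picture shows the block upright against the left bar at (205-368, 245-335), between the marks at (150,270)-(190,345) and (335,235). The contact centre is at +33 mm from the hand, so it is mid-block. I'll lower 0.3 mm to make sure the foot is seated on the board.

Request:
play_rows(deltas=[[0, 0, 0.0003, 0, 0, 0, 1], [0, -0.0002, 0.0006, 0, 0, 0, 1], [0, -0.0002, 0.0006, 0, 0, 0, 1], [0, -0.0002, 0.0006, 0, 0, 0, 1]])

```text
clock: 19.8
position: [0.4591, -0.024, 0.0484]
tool_rot: [3.14, 0.0, 3.077]
force: [-0.6, 10.1, 2.5]
grip_width: 0.0211
finger_force: 59.9
```

```bash
python3 m.py
```

```text
20.15 [ 0.45913094 -0.02400472  0.04841944] [3.14043582e+00 5.78217136e-05 3.07735868e+00] [-1.008 10.236  2.828  2.583  0.237  0.361]
```

Fz did not rise, so the foot was hovering slightly. Lowering further until the board takes load.

Request:
play_rows(deltas=[[0, 0, 0.0005, 0, 0, 0, 1], [0, 0, 0.0005, 0, 0, 0, 1], [0, 0, 0.0005, 0, 0, 0, 1]])

```text
clock: 20.5
position: [0.4591, -0.0239, 0.0483]
tool_rot: [3.14, 0.0, 3.077]
force: [-1.7, 9.7, 7.7]
grip_width: 0.0207
finger_force: 60.5
```

Request:
play_rows(deltas=[[0, 0, 0.0004, 0, 0, 0, 1], [0, 0, 0.0004, 0, 0, 0, 1], [0, 0, 0.0004, 0, 0, 0, 1]])

```text
clock: 20.8
position: [0.4591, -0.0239, 0.0482]
tool_rot: [3.14, 0.0, 3.077]
force: [-3.0, 11.7, 10.7]
grip_width: 0.0208
finger_force: 61.2
```

```bash
python3 m.py
```

```text
21.15 [ 0.45913131 -0.02389415  0.0482141 ] [3.14024645e+00 1.25998490e-04 3.07742220e+00] [-3.552 11.283 11.205  2.812  0.733  0.384]
```

Request:
play_rows(deltas=[[0, 0, -0.0003, 0, 0, 0, 1], [0, 0.0004, -0.0003, 0, 0, 0, 1], [0, 0.0004, -0.0003, 0, 0, 0, 1], [0, 0.0004, -0.0003, 0, 0, 0, 1]])

```text
clock: 21.6
position: [0.4591, -0.0238, 0.0482]
tool_rot: [3.14, 0.0, 3.077]
force: [-2.5, 9.8, 7.1]
grip_width: 0.0209
finger_force: 60.6
```

```bash
python3 m.py
```

```text
21.95 [ 0.45910389 -0.02379862  0.04823988] [3.14040390e+00 3.20910114e-06 3.07740456e+00] [-2.717 10.044  7.43   2.574  0.511  0.346]
```

```bash
python3 -c "
from workcell import *
print(job_done())"
```

```text
the job is handed in; nothing more can be done
None
```

I lifted the guide block off its hook and stood it on the press board between the pencil marks. I handed the job in while still gripping it and pressing it against the left bar with about 10 N, loaded evenly along its length.

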